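# Level the jewellery photo stage and light it

### The job

Get the jewellery photo stage ready: turn its bar-shaped tilt knob until the hinged platform is level, flush along the fixed side rails, without touching the platform itself. Then flip the lamp's toggle switch over to on, towards its light panel, and leave the other things on the table where they are.

Things in the scene. Friction and masses are not known exactly. Their poses are not given: they have to be found in the camera images.
- stage: fixed metal stand of the jewellery photo stage, base plate 240 x 180 x 14 high. Origin on the table under the knob's axis; +x runs from the knob along the platform to its hinge, z up. Two fixed level side rails (tops 75 above the table, at y = +-84, x 25 to 205) flank the platform; a bridge (x -18 to 22, y +-89, top 80 above the table) carries the knob
- knob (a joint): tilt knob, rad: 0 with its bar along the stage's x axis, grows as it is turned clockwise seen from above; range -1.6 to 2.6 with stops; stiff, stays where left (0.12 N m). Clockwise raises the platform's near edge, by 0.1 rad of tilt per rad of knob. Level is somewhere inside the range, not at a stop
- knob_grip (a point): point on the knob's vertical axis, 105 above the table, to grip: an upright flat steel bar 44 long (along this point's x axis), 12 thick (its y), from 87 to 119 above the table, on a 30 dia disc above the bridge. This is the only thing with which the platform is to be adjusted
- tilt (a joint): angle of the platform about its hinge, rad: 0 = level, negative = the edge next to the knob hangs low, positive = it stands high
- deck_edge (a point): middle of the near top edge (beside the knob) of the hinged grey platform, 164 (x) x 152 (y) x 8 thick; 75 above the table and flush with the side rails when level. z is the platform's normal, +x points to its hinge, 164 from this edge, 69 above the table. A 65 high steel ring cone is fixed on the platform 70 from the hinge. Do not touch the platform
- lamp: fixed table lamp: black foot 160 (x -45 to 115) x 110 x 30 high, with an upright light panel 130 wide across it at x = 91 to 109, top 100 above the table, and a toggle switch at the origin. Origin on the table under the toggle's pivot (36 above the table); +x points from the toggle to the panel
- toggle (a joint): the lamp's toggle, rad: 0 = off (leans 0.5 rad away from the panel, to the lamp's -x), 1.0 = on (leans 0.5 rad towards the panel); snaps over the middle to either end. About 1 N at the tip
- toggle_tip (a point): end of the toggle: steel paddle 63 long from its pivot, 22 wide (lamp's y) and 12 thick at the tip; the tip is 91 above the table at either end
- tin: small round lidded steel tin, 44 dia x 45 high (bystander, loose). Origin at the centre of its underside
- ring_box: fabric-covered ring box, 55 x 55 x 40 high (bystander, loose). Origin at the centre of its underside
- loupe: round black loupe, 42 dia x 30 high (bystander, loose). Origin at the centre of its underside
- dish: small copper bowl, 90 dia x 30 high (bystander, loose). Origin at the centre of its underside
- stand: pewter T-shaped necklace stand, base 100 x 100, crossbar 170 long along its y at 225 high (bystander, loose). Origin at the centre of its underside
Things that resemble listed ones, but are neither listed nor needed, are in the scene too. What is shaped like the lamp but green or yellow is not meant.

How it is judged:
By the outcome, as a careful person would: the job done as asked, in the order asked, and still so for the second after the job is handed in, with the robot touching nothing.
It also fails if it takes over 48 s, if anything falls off the work surface, if the arm or the gripper's body presses on something with over 40 N, if the wrist force passes 120 N, or if a joint passes its speed limit or range.

### The arm

A 6-joint arm with a two-finger parallel gripper is mounted at the origin on the work surface. World frame = base frame: x ahead of the robot, y to its left, z up, the work surface at z = 0. Lengths are in m, angles in rad, forces in N, time in s.
With the tool pointing down it reaches from about 0.25 to 0.725 m from the base axis. Payload 4 kg.
Tool frame: the origin (TCP) lies midway between the tips of the shut fingers; the grasp point (between the pads) lies 19 mm behind it (bot.grip_depth is the distance from the TCP to the grasp point, in m); z points along the fingers, y is the line along which they close (so a half turn about z gives the same grasp; the last joint's range is limited). The gripper opens to 85 mm and grips with 20 to 120 N. Pads are 22 mm wide; open, the fingers measure 114 mm over their backs; the gripper's body (76 mm by 85 mm) begins 54 mm behind the grasp point. The pads swing forward as they close: fully open they stand 13 mm farther back than shut.
Start: joints at [-1.302, 0.241, 0.005, 1.335, 0, 1.571], TCP at [0.133, -0.482, 0.231] pointing down, gripper open.
Joint ranges: [-2.72, 2.72], [-1.05, 1.87], [-1.09, 1.28], [-1.99, 2.15], [-1.42, 1.44], [-3.14, 3.14]. Speed limits (rad/s): [2.79, 2.79, 3.14, 3.14, 3.14, 3.14].

### API

Orientations are given as a unit quaternion [x, y, z, w].
In Python, from workcell import bot gives the robot as it stands.
- The arm moves only by the shell command python3 -m creep 'ROWS'. ROWS is JSON, one flat list of numbers, 5 for each row, row after row: the shift along the world's x, y, z in m, then the turn about the world's z in rad, then the finger opening in m, from 0 to 0.0854. In form: [x, y, z, twist, claw, x, y, z, twist, claw, ...]. A call has 1 to 10 rows; each row is the pose to reach, as a shift and turn from the pose commanded when the call began; what a row does not reach only later rows make up. A row lasts 1/12 s, in which the tool goes at most 41.7 mm and 7.16 degrees, less where a joint would pass 70% of its speed; a pose out of reach is approached as far as the arm can. A call with a gripper value outside its range is refused whole. The fingers move at their own pace and stop on an object; the grip force is fixed at half the most. Time passes only in rows, so rows that repeat a pose let the fingers close. It gives the time, the measured TCP pose, the force, the opening and the grip force at its end, in the units of the state.
- bot.get_obs(): the state, without advancing time (a new reading comes with each control period).
- bot.camera(name): name is "scene" or "top" or "wrist"; returns a dict with "pixels" (420x560x3 uint8, red, green, blue), "camera_matrix" (3x3 intrinsics, pixels), "extrinsics" (4x4, takes a point from world to camera coordinates); the wrist camera has in their place "T_tool_cam" (4x4, takes a point from camera to tool coordinates, whose origin is the TCP and whose axes are the flange's). Camera axes: x right, y down, z forward; pixel columns grow to the right and rows downward; lengths in m; the calibration is good to about 2 mm. A picture is of the moment at which its call begins: read the wrist's pose just before it. There is no depth.
- bot.job_done(): hands the job in; it is judged then, once.
Trained networks look in the newest picture that a camera, given by its name, has taken for a name from the list of things; names that differ only in an ending like _2 or _b are one class to them, and where a whole thing is asked for, a point or a joint stands for the part that bears it (a point fixed in the world has none). Each returns a list of dicts, best first, with "score" (0 to 1); they miss things now and then, are a little off and sometimes report something else, mostly with a low value. They report only what shows in the picture. A call takes as long as a camera call. They do not tell look-alikes from the thing itself.
- bot.look_for(camera, thing): "centre" ([column, row] as shares, 0 to 1, of the picture: columns of its width, rows of its height, amid what is visible of it).
- bot.place_of(camera, thing): "centre" ([column, row] as shares, 0 to 1, of the picture: columns of its width, rows of its height: a listed point, or the origin of a listed thing).
The state is a dict: "clock": time; "joint_pos": joint angles; "joint_vel": joint speeds; "tau": joint torques, N m; "eef_pos": TCP position; "tool_rot": TCP orientation; "ft_force": force on the tool from outside, world axes, zero at the start; "ft_torque": the same for the moment, N m; "grip_width": finger opening in m; "grasp_force": force on a finger pad.
Only numpy, scipy, OpenCV 4.12 (cv2) and the standard library are available. Lean on these libraries where they do the work, as an engineer would, in place of code of your own. Each camera call takes 0.05 s, during which the arm holds its last target. There are 200 camera calls.

## Working session

There is one attempt and no reset: what is moved stays moved. The work goes in short steps, Python scripts to look and compute and a shell command to move; the robot and the scene stay as the last step left them, time stands still between calls to the robot, and variables do not carry over. Pictures are saved under pics/ and viewed, at most 10 in all, crops included, and the job is handed in when it is done.

```bash
ls; mkdir -p pics
cat > h.py <<'E'
import numpy as np, cv2
from workcell import bot
def save(n,img): cv2.imwrite('pics/'+n,img[...,::-1])
def P(c):
    return c['camera_matrix']@c['extrinsics'][:3]
def tri(Ps,uvs):
    A=[]
    for p,(u,v) in zip(Ps,uvs): A+= [u*p[2]-p[0], v*p[2]-p[1]]
    x=np.linalg.svd(np.array(A))[2][-1]; return x[:3]/x[3]
def atz(p,uv,z):
    u,v=uv; A=np.array([u*p[2]-p[0], v*p[2]-p[1]])
    return np.r_[np.linalg.solve(A[:,:2],-(A[:,2]*z+A[:,3])),z]
E
python3 - <<'E'
from h import *
np.set_printoptions(precision=3,suppress=True)
a=bot.camera('scene');b=bot.camera('top')
for n,c in (('scene',a),('top',b)): save(n+'1.png',c['pixels'])
Pm={'scene':P(a),'top':P(b)}
for t in ['stage','knob_grip','deck_edge','lamp','toggle_tip','tin','ring_box','loupe','dish','stand']:
    for n in Pm:
        print(t,n,[(np.round(np.array(d['centre'])*[560,420],1).tolist(),round(d['score'],2)) for d in bot.place_of(n,t)[:4]])
s=bot.get_obs();print(s['eef_pos'],s['tool_rot'],s['clock'])
E
```

```text
pics
stage scene [([330.4, 209.7], 0.82)]
stage top [([233.6, 215.1], 0.95)]
knob_grip scene [([334.5, 190.0], 0.65)]
knob_grip top [([233.1, 212.7], 0.57)]
deck_edge scene [([335.2, 208.3], 0.59)]
deck_edge top [([238.0, 207.2], 0.86)]
lamp scene [([227.1, 273.5], 0.98), ([102.1, 254.8], 0.93), ([255.0, 337.9], 0.86), ([177.2, 224.2], 0.65)]
lamp top [([367.6, 140.0], 0.75), ([371.7, 288.1], 0.63), ([356.9, 209.2], 0.61), ([448.4, 288.5], 0.57)]
toggle_tip scene [([168.3, 196.4], 0.58), ([214.5, 244.3], 0.56), ([248.4, 307.4], 0.5), ([88.1, 226.6], 0.44)]
toggle_tip top [([371.8, 138.5], 0.56), ([461.2, 302.7], 0.46), ([376.8, 299.5], 0.4)]
tin scene [([264.2, 211.4], 0.69), ([335.8, 188.8], 0.18)]
tin top [([294.2, 254.7], 0.45), ([233.1, 215.5], 0.35)]
ring_box scene [([122.6, 308.6], 0.62)]
ring_box top [([446.5, 215.8], 0.73)]
loupe scene [([137.5, 338.4], 0.59)]
loupe top [([441.1, 189.9], 0.46)]
dish scene [([370.7, 173.2], 0.68)]
dish top [([152.2, 250.0], 0.82)]
stand scene [([418.1, 187.6], 0.91)]
stand top [([129.6, 201.7], 0.83)]
[ 0.133 -0.482  0.231] [ 0.991  0.134 -0.    -0.   ] 1.1
```

View pics/scene1.png

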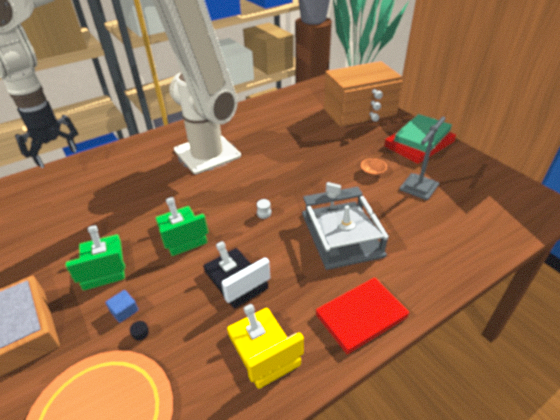

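View pics/top1.png

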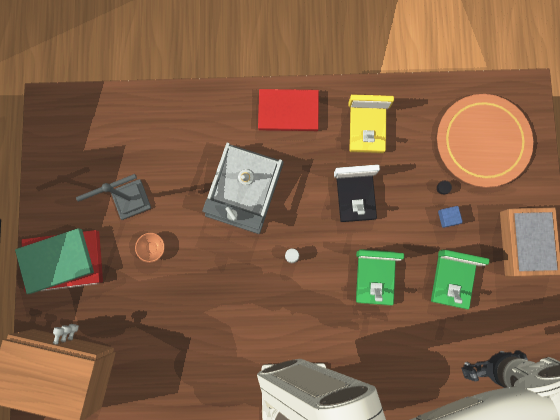

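The scene shows one stage (scene ~(340,225), top ~(243,190)). Four things are lamp-shaped: two green (scene (100,260) and (180,230)), one yellow (scene (262,345)) and one black with a white panel (scene (235,275), top (357,195)). The black one fits the description. Next I'll measure it and confirm it in an enlarged crop.

Run:
```python
from h import *
np.set_printoptions(precision=3,suppress=True)
a=bot.camera('scene');b=bot.camera('top')
A,B=P(a),P(b)
def near(n,t,g):
    L=[np.array(d['centre'])*[560,420] for d in bot.place_of(n,t)]
    L=[l for l in L if np.hypot(*(l-g))<30]
    return min(L,key=lambda l:np.hypot(*(l-g))) if L else None
for t,gs,gt in [('stage',(330,210),(233,215)),('knob_grip',(334,190),(233,213)),('deck_edge',(335,208),(238,207)),('lamp',(227,273),(357,209)),('toggle_tip',(218,246),(357,207)),('tin',(264,211),(294,255))]:
    u,v=near('scene',t,gs),near('top',t,gt)
    print(t,u,v, tri([A,B],[u,v]) if u is not None and v is not None else None)
    z={'stage':0,'knob_grip':.105,'deck_edge':.07,'lamp':0,'toggle_tip':.091,'tin':0}[t]
    print('   ',*[atz(p,w,z) for p,w in ((A,u),(B,v)) if w is not None])
I=b['pixels'];J=a['pixels']
f=lambda I,x,y:cv2.resize(I[y:y+100,x:x+130],None,fx=3,fy=3,interpolation=cv2.INTER_CUBIC)
save('crop1.png',np.vstack([np.hstack([f(I,180,140),f(I,300,145)]),np.hstack([f(J,280,170),f(J,165,210)])]))
```

```text
stage [327.488 212.814] [233.688 214.494] [0.544 0.165 0.01 ]
    [0.531 0.164 0.   ] [0.548 0.171 0.   ]
knob_grip [333.088 186.186] [233.688 209.58 ] [0.549 0.159 0.121]
    [0.535 0.176 0.105] [0.55  0.159 0.105]
deck_edge [337.792 208.404] [236.712 204.792] [0.574 0.159 0.051]
    [0.592 0.15  0.07 ] [0.569 0.154 0.07 ]
lamp [227.976 273.084] [353.696 208.11 ] [ 0.559 -0.207 -0.013]
    [ 0.569 -0.213  0.   ] [ 0.558 -0.204  0.   ]
toggle_tip [214.984 243.516] [359.296 212.394] [ 0.532 -0.213  0.087]
    [ 0.532 -0.221  0.091] [ 0.534 -0.208  0.091]
tin [265.72  209.286] [288.4   254.688] [0.419 0.004 0.015]
    [0.404 0.012 0.   ] [0.419 0.003 0.   ]
```

View pics/crop1.png

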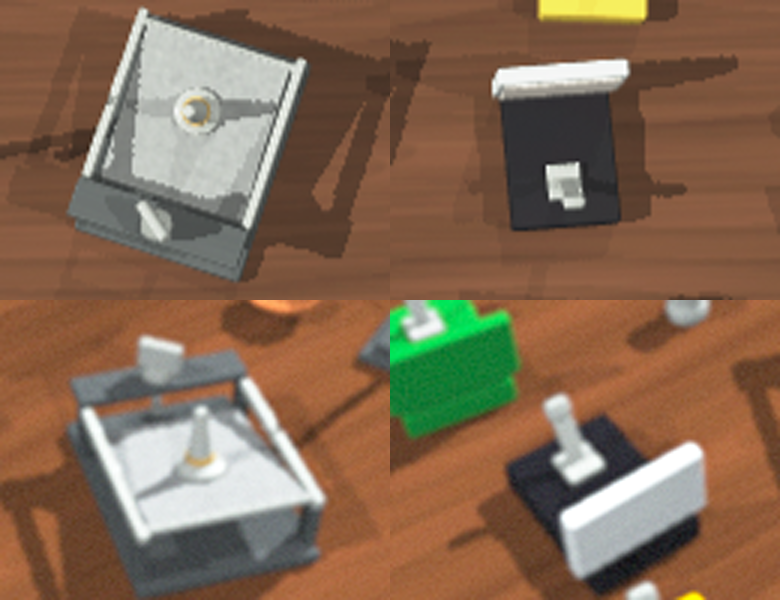

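The crop confirms the black lamp. Its toggle (top ≈(357,207)) leans away from the white panel, so it is off. The stage knob bar is at top ≈(230,213), and its heading differs from the rails'. I'll bring the wrist camera over the stage.

```bash
python3 -m creep '[0.19,0.30,0.07,1.2,0.045,0.19,0.30,0.07,1.2,0.045,0.19,0.30,0.07,1.2,0.045,0.19,0.30,0.07,1.2,0.045,0.19,0.30,0.07,1.2,0.045,0.19,0.30,0.07,1.2,0.045,0.19,0.30,0.07,1.2,0.045,0.19,0.30,0.07,1.2,0.045,0.19,0.30,0.07,1.2,0.045,0.19,0.30,0.07,1.2,0.045]'
python3 -m creep '[0.19,0.30,0,1.2,0.045,0.19,0.30,0,1.2,0.045,0.19,0.30,0,1.2,0.045,0.19,0.30,0,1.2,0.045,0.19,0.30,0,1.2,0.045,0.19,0.30,0,1.2,0.045,0.19,0.30,0,1.2,0.045,0.19,0.30,0,1.2,0.045,0.19,0.30,0,1.2,0.045,0.19,0.30,0,1.2,0.045]'
cat >> h.py <<'E'
from scipy.spatial.transform import Rotation as R
def wrist():
    s=bot.get_obs(); c=bot.camera('wrist')
    T=np.eye(4);T[:3,:3]=R.from_quat(s['tool_rot']).as_matrix();T[:3,3]=s['eef_pos']
    return c, c['camera_matrix']@np.linalg.inv(T@c['T_tool_cam'])[:3], s
E
python3 - <<'E'
from h import *
np.set_printoptions(precision=3,suppress=True)
c,W,s=wrist(); save('w1.png',c['pixels']); print(c['T_tool_cam'],s['eef_pos'],s['joint_pos'],s['tool_rot'],s['clock'])
for t in ['knob_grip','deck_edge','stage']: print(t,[(np.array(d['centre'])*[560,420],d['score']) for d in bot.place_of('wrist',t)[:3]])
E
```

```text
clock: 2.63
eef_pos: [0.3254, -0.1786, 0.3028]
tool_rot: [0.738, 0.675, 0.001, 0.001]
ft_force: [0.6, 0.4, 0.8]
grip_width: 0.0448
grasp_force: 0.0
clock: 3.47
eef_pos: [0.5147, 0.1222, 0.2999]
tool_rot: [0.229, 0.973, 0.001, -0.0]
ft_force: [-0.7, -0.6, 0.6]
grip_width: 0.0449
grasp_force: 0.0
[[ 0.001 -0.951 -0.31   0.079]
 [ 1.     0.001 -0.    -0.001]
 [ 0.001 -0.31   0.951 -0.143]
 [ 0.     0.     0.     1.   ]] [0.515 0.122 0.3  ] [0.232 0.283 0.238 1.526 0.001 0.695] [ 0.229  0.973  0.001 -0.   ] 3.4667
knob_grip [(array([324.184, 180.096]), 0.93)]
deck_edge [(array([316.512, 190.68 ]), 0.55), (array([310.296, 161.7  ]), 0.47)]
stage [(array([310.912, 163.884]), 0.95)]
```

View pics/w1.png

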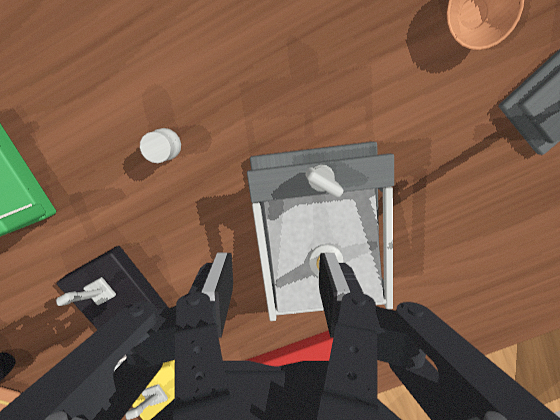

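The wrist view shows the stage with the knob bar at ≈(325,181). The deck sits below the rails and is narrower at its near edge, so it hangs low and the knob must go clockwise. I'll go above the knob and measure the bar.

```bash
python3 -m creep '[0.033,0.038,-0.06,1.04,0.045,0.033,0.038,-0.06,1.04,0.045,0.033,0.038,-0.06,1.04,0.045,0.033,0.038,-0.06,1.04,0.045,0.033,0.038,-0.06,1.04,0.045,0.033,0.038,-0.06,1.04,0.045,0.033,0.038,-0.06,1.04,0.045,0.033,0.038,-0.06,1.04,0.045,0.033,0.038,-0.06,1.04,0.045,0.033,0.038,-0.06,1.04,0.045]'
python3 - <<'E'
from h import *
np.set_printoptions(precision=3,suppress=True)
c,W,s=wrist(); save('w2.png',c['pixels']); print(s['eef_pos'],s['joint_pos'],s['tool_rot'],s['clock']);np.save('W2.npy',W)
for t,z in [('knob_grip',.105),('deck_edge',.07),('stage',0)]:
  for d in bot.place_of('wrist',t)[:2]:
    uv=np.array(d['centre'])*[560,420]; print(t,uv,d['score'],atz(W,uv,z))
E
```

```text
clock: 4.5
eef_pos: [0.5456, 0.1547, 0.2419]
tool_rot: [-0.278, 0.96, -0.0, 0.0]
ft_force: [-0.5, 0.2, -0.1]
grip_width: 0.0451
grasp_force: 0.0
[0.546 0.155 0.242] [ 0.276  0.371  0.214  1.413 -0.    -0.288] [-0.278  0.96  -0.     0.   ] 4.5
knob_grip [292.376 199.08 ] 0.72 [0.541 0.17  0.105]
deck_edge [267.176 197.904] 0.6 [0.562 0.154 0.07 ]
stage [285.376 173.586] 0.69 [0.54  0.166 0.   ]
```

View pics/w2.png

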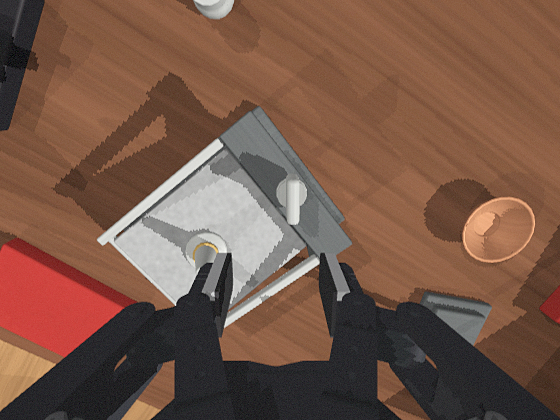

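The knob bar's top face runs from about (293,178) to (292,222). It is vertical in the image, so it already lines up with tool x. Next I'll compute the knob axis and headings.

```bash
cat > m.py <<'E'
from h import *
np.set_printoptions(precision=4,suppress=True)
W2=np.load('W2.npy')
Tc=np.array([[.001,-.951,-.31,.079],[1,.001,0,-.001],[.001,-.31,.951,-.143],[0,0,0,1.]])
T=np.eye(4);T[:3,:3]=R.from_quat([.229,.973,.001,0]).as_matrix();T[:3,3]=[.5147,.1222,.2999]
c=bot.camera('wrist');b=bot.camera('top');a=bot.camera('scene')
W1=c['camera_matrix']@np.linalg.inv(T@c['T_tool_cam'])[:3]
k=dict(w1=(324.2,180.1),w2=(292.4,199.1),top=(233.4,211.5),scene=(334,187.5)); Ps=dict(w1=W1,w2=W2,top=P(b),scene=P(a))
print('w',tri([W1,W2],[k['w1'],k['w2']]),'all',tri(list(Ps.values()),[k[n] for n in Ps]))
for n in Ps: print(n,atz(Ps[n],k[n],.105))
h=lambda p,q:np.degrees(np.arctan2(*(q-p)[[1,0]]))
p,q=atz(W2,(293,178),.119),atz(W2,(292.3,222),.119); print('bar',p,q,h(p,q),np.linalg.norm(p-q),(p+q)/2)
# rails
L=[atz(W2,u,.075) for u in [(219,143),(103,240),(319,255)]]
print('rail',L,h(L[0],L[1]),np.linalg.norm(L[0]-L[1]),np.linalg.norm(L[0]-L[2]))
Lt=[atz(P(b),u,.075) for u in [(180+90/3,140+176/3),(180+142/3,140+12/3),(180+250/3,140+226/3),(180+303/3,140+62/3)]]
print('railtop',Lt,h(Lt[0],Lt[1]),h(Lt[2],Lt[3]))
E
python3 m.py
```

```text
w [0.5431 0.173  0.0912] all [0.5429 0.1662 0.1078]
w1 [0.5385 0.1721 0.105 ]
w2 [0.5407 0.1703 0.105 ]
top [0.5442 0.1604 0.105 ]
scene [0.5416 0.174  0.105 ]
bar [0.5209 0.157  0.119 ] [0.5562 0.1796 0.119 ] 32.531196952073245 0.04192878630734141 [0.5386 0.1683 0.119 ]
rail [array([0.5378, 0.0823, 0.075 ]), array([0.6995, 0.0254, 0.075 ]), array([0.5863, 0.2383, 0.075 ])] -19.409143308402772 0.1714580313066016 0.16330156386762387
railtop [array([0.5883, 0.2329, 0.075 ]), array([0.7542, 0.1795, 0.075 ]), array([0.5342, 0.0747, 0.075 ]), array([0.6984, 0.0184, 0.075 ])] -17.86641901427002 -18.949009975636713
```

```bash
python3 -m creep '[-0.006,0.013,-0.04,0,0.045,-0.006,0.013,-0.06,0,0.045,-0.006,0.013,-0.09,0,0.045,-0.006,0.013,-0.105,0,0.045,-0.006,0.013,-0.105,0,0.045,-0.006,0.013,-0.105,0,0.045]'
python3 - <<'E'
from h import *
np.set_printoptions(precision=4,suppress=True)
c,W,s=wrist(); print(s['eef_pos'],s['ft_force'])
save('w3.png',c['pixels'])
for d in bot.place_of('wrist','knob_grip')[:2]:
    uv=np.array(d['centre'])*[560,420]; print(uv,d['score'],atz(W,uv,.105))
E
```

```text
clock: 5.35
eef_pos: [0.5391, 0.1688, 0.1357]
tool_rot: [-0.28, 0.96, -0.0, -0.001]
ft_force: [0.4, -0.4, 1.2]
grip_width: 0.0451
grasp_force: 0.0
[0.5391 0.1688 0.1357] [ 0.3846 -0.3946  1.2289]
```

View pics/w3.png

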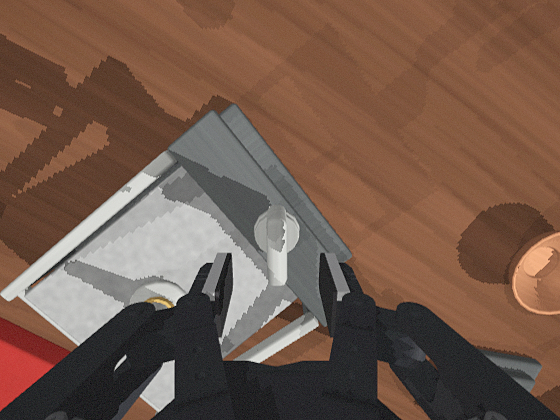

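The bar (278, 208–282) is centred between the fingers (231…320). I'll descend and grip.

```bash
python3 -m creep '[0,0,-0.025,0,0.045,0,0,-0.045,0,0.045,0,0,-0.045,0,0.045,0,0,-0.045,0,0,0,0,-0.045,0,0,0,0,-0.045,0,0,0,0,-0.045,0,0,0,0,-0.045,0,0,0,0,-0.045,0,0,0,0,-0.045,0,0]'
python3 - <<'E'
from h import *
a=bot.camera('scene')
f=lambda I,x,y:cv2.resize(I[y:y+100,x:x+130],None,fx=6,fy=6,interpolation=cv2.INTER_CUBIC)
save('s4.png',f(a['pixels'],285,165)); s=bot.get_obs(); print(s['joint_pos'],s['clock'])
c=bot.camera('wrist'); save('w4.png',c['pixels'])
E
```

```text
clock: 6.28
eef_pos: [0.5407, 0.1704, 0.0937]
tool_rot: [-0.28, 0.96, 0.001, 0.002]
ft_force: [-3.3, 3.1, 6.3]
grip_width: 0.0109
grasp_force: 59.8
[ 0.30425855  0.46165573 -0.04744875  1.0578796   0.00191972 -0.26392367] 6.3333
```

Gripped: width 11 mm at 60 N. I'll turn clockwise (negative twist) part of the way, recording the wrist and scene pictures for deck measurement.

```bash
python3 -m creep '[0,0,0,-0.1,0,0,0,0,-0.2,0,0,0,0,-0.3,0,0,0,0,-0.4,0,0,0,0,-0.5,0,0,0,0,-0.6,0,0,0,0,-0.7,0,0,0,0,-0.7,0,0,0,0,-0.7,0]'
python3 - <<'E'
from h import *
f=lambda I,x,y:cv2.resize(I[y:y+100,x:x+130],None,fx=3,fy=3,interpolation=cv2.INTER_CUBIC)
a=bot.camera('scene')['pixels'];t=bot.camera('top')['pixels'];w=bot.camera('wrist')['pixels'];save('w5.png',w);save('s5.png',a)
save('v5.png',np.vstack([np.hstack([cv2.imread('pics/s4.png')[::2,::2,::-1],f(a,285,165)]),np.hstack([cv2.resize(cv2.imread('pics/w4.png')[...,::-1],(390,300)),cv2.resize(w,(390,300))])]))
s=bot.get_obs();print(s['joint_pos'],s['ft_torque'])
E
```

```text
clock: 7.13
eef_pos: [0.5406, 0.1705, 0.0937]
tool_rot: [0.066, 0.998, 0.002, 0.001]
ft_force: [-2.3, 3.0, 6.7]
grip_width: 0.0107
grasp_force: 59.8
[ 0.30433187  0.46162503 -0.04749947  1.05793061  0.00213798  0.43649558] [ 0.69039494  0.63552492 -0.08586918]
```

View pics/v5.png

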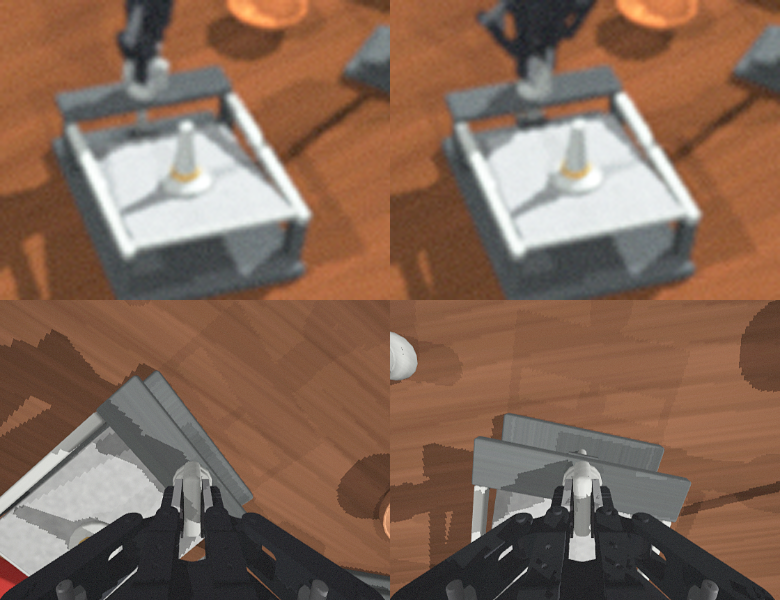

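Turning clockwise raises the deck. I'll turn a bit more, release, lift, and rotate the wrist camera over the deck to measure the tilt.

```bash
python3 -m creep '[0,0,0,-0.1,0,0,0,0,-0.2,0,0,0,0,-0.3,0,0,0,0,-0.3,0,0,0,0,-0.3,0.045,0,0,0,-0.3,0.045,0,0,0,-0.3,0.045,0,0,0,-0.3,0.045]'
python3 -m creep '[0,0,0.03,0,0.045,0,0,0.07,0.1,0.045,0,0,0.1,1.2,0.045,0,0,0.1,1.2,0.045,0,0,0.1,1.2,0.045,0,0,0.1,1.2,0.045,0,0,0.1,1.2,0.045,0,0,0.1,1.2,0.045,0,0,0.1,1.2,0.045,0,0,0.1,1.2,0.045]'
python3 -m creep '[0,0,0,1.25,0.045,0,0,0,1.25,0.045,0,0,0,1.25,0.045,0,0,0,1.25,0.045,0,0,0,1.25,0.045,0,0,0,1.25,0.045,0,0,0,1.25,0.045,0,0,0,1.25,0.045,0,0,0,1.25,0.045,0,0,0,1.25,0.045]'
python3 -m creep '[0,0,0,0.9,0.045,0,0,0,0.9,0.045,0,0,0,0.9,0.045,0,0,0,0.9,0.045,0,0,0,0.9,0.045,0,0,0,0.9,0.045,0,0,0,0.9,0.045,0,0,0,0.9,0.045,0,0,0,0.9,0.045]'
python3 - <<'E'
from h import *
np.set_printoptions(precision=4,suppress=True)
c,W,s=wrist();np.save('W6.npy',W);save('w6.png',c['pixels']);print(s['joint_pos'],s['eef_pos'],s['tool_rot'],c['camera_matrix'])
E
```

```text
clock: 7.95
eef_pos: [0.54, 0.1686, 0.0913]
tool_rot: [0.215, 0.977, -0.0, 0.0]
ft_force: [0.2, 0.6, -0.4]
grip_width: 0.0455
grasp_force: 0.0
clock: 8.78
eef_pos: [0.5398, 0.1686, 0.1911]
tool_rot: [-0.33, 0.944, -0.0, -0.0]
ft_force: [-1.0, 0.9, 0.5]
grip_width: 0.0451
grasp_force: 0.0
clock: 9.62
eef_pos: [0.5398, 0.1686, 0.191]
tool_rot: [0.82, -0.572, 0.0, 0.0]
ft_force: [0.2, 0.9, 0.4]
grip_width: 0.0449
grasp_force: 0.0
clock: 10.37
eef_pos: [0.5398, 0.1686, 0.1911]
tool_rot: [0.987, -0.161, -0.0, 0.0]
ft_force: [0.4, 0.2, 0.5]
grip_width: 0.0451
grasp_force: 0.0
[ 0.303   0.3899  0.1085  1.2898 -0.0003 -2.5142] [0.5398 0.1686 0.1911] [ 0.9869 -0.1615 -0.0001  0.0003] [[304.7647   0.     275.4254]
 [  0.     304.7647 206.0181]
 [  0.       0.       1.    ]]
```

View pics/w6.png

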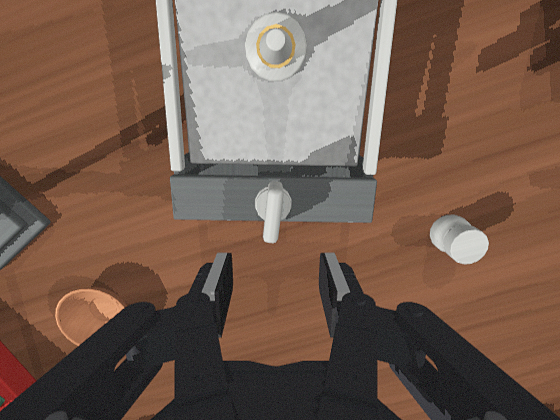

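The wrist view shows the deck's near edge at row ≈163 (cols ≈188–358) and the rail ends at row ≈172 (cols 172–184 and 364–378). The deck is still a few mm low. I'll zoom in for subpixel measurement.

Run:
```python
from h import *
I=cv2.imread('pics/w6.png')[...,::-1]
f=lambda x,y:cv2.resize(I[y:y+100,x:x+65],None,fx=6,fy=6,interpolation=cv2.INTER_NEAREST)
save('c6.png',np.hstack([f(155,95),f(335,95)]))
```

```text
(no output)
```

View pics/c6.png

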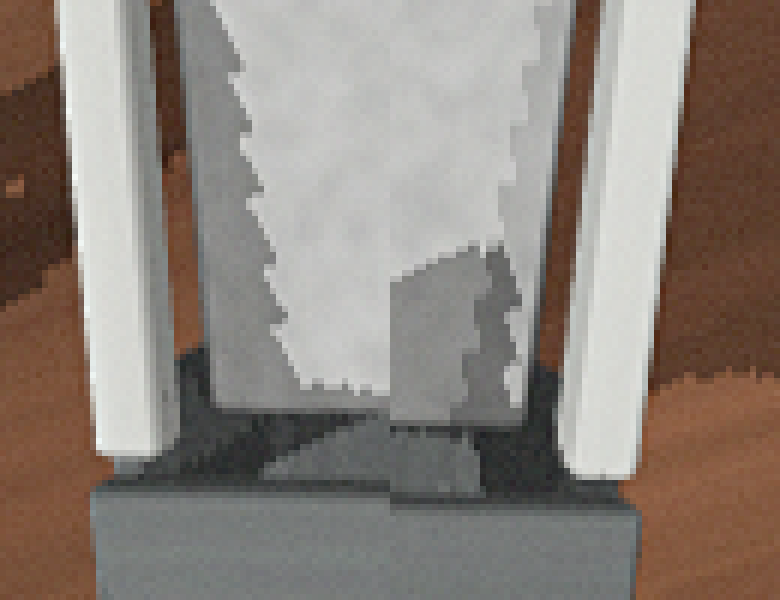

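```bash
cat > fit.py <<'E'
from h import *
from scipy.optimize import brentq
np.set_printoptions(precision=4,suppress=True)
def zw(W,a,b,w): return brentq(lambda z:np.linalg.norm(atz(W,a,z)-atz(W,b,z))-w,-.05,.2)
E
python3 - <<'E'
from fit import *
W=np.load('W6.npy')
for n,a,b,w in [('deck',(190.2,163),(357.7,165.7),.152),('railmid',(176.2,171),(370.9,173.8),.168),('railout176',(171.2,170.8),(376,174.2),.176),('railout178',(171.2,170.8),(376,174.2),.178),('bridge',(170.3,176.5),(376.7,180),.178)]:
    z=zw(W,a,b,w); p,q=atz(W,a,z),atz(W,b,z); print(n,z,(p+q)/2, np.degrees(np.arctan2(*(p-q)[:2]))  )
a,b=atz(W,(171.2,170.8),.075),atz(W,(376,174.2),.075);print(np.linalg.norm(a-b))
for e in [((165,95),(171.2,170.8)),((385.7,95),(376,174.2))]:
    p,q=[atz(W,u,.075) for u in e]; print('rail',np.degrees(np.arctan2(*(p-q)[[1,0]])))
E
```

```text
deck 0.0592999567373335 [0.5681 0.1595 0.0593] 19.46999896618913
railmid 0.0749517982830447 [0.5643 0.161  0.075 ] 19.37814133670995
railout176 0.07603469830259153 [0.5644 0.1609 0.076 ] 19.507471329549084
railout178 0.07310545604825723 [0.5638 0.1611 0.0731] 19.507471329549087
bridge 0.07667641950062645 [0.5598 0.1626 0.0767] 19.535205744223976
0.1767064614072534
rail -20.027539493328213
rail -19.519119683773113
```

The rails come out at 75 mm, which matches the text. The deck edge is at about 59 mm, so the tilt is ≈ -0.096 and the knob needs ≈ 0.9 rad more. I'll regrip and turn 0.8, then remeasure.

```bash
python3 -m creep '[0.001,0.001,-0.03,-0.1,0.045,0.001,0.001,-0.06,-0.11,0.045,0.001,0.001,-0.1,-0.11,0.045,0.001,0.001,-0.1,-0.11,0.045,0.001,0.001,-0.1,-0.11,0,0.001,0.001,-0.1,-0.11,0,0.001,0.001,-0.1,-0.11,0,0.001,0.001,-0.1,-0.11,0,0.001,0.001,-0.1,-0.11,0,0.001,0.001,-0.1,-0.11,0]'
python3 -m creep '[0,0,0,-0.1,0,0,0,0,-0.2,0,0,0,0,-0.3,0,0,0,0,-0.4,0,0,0,0,-0.5,0,0,0,0,-0.6,0,0,0,0,-0.7,0,0,0,0,-0.8,0,0,0,0,-0.8,0,0,0,0,-0.8,0]'
python3 -m creep '[0,0,0,0,0.045,0,0,0,0,0.045,0,0,0,0,0.045,0,0,0.04,0,0.045,0,0,0.08,0.1,0.045,0,0,0.1,0.2,0.045,0,0,0.1,0.3,0.045,0,0,0.1,0.4,0.045,0,0,0.1,0.5,0.045,0,0,0.1,0.6,0.045]'
python3 -m creep '[0,0,0,0.1,0.045,0,0,0,0.2,0.045,0,0,0,0.3,0.045,0,0,0,0.3,0.045,0,0,0,0.3,0.045]'
cat > look.py <<'E'
from fit import *
import sys
n=sys.argv[1]
c,W,s=wrist();np.save('W%s.npy'%n,W);save('w%s.png'%n,c['pixels']);print(s['eef_pos'],s['tool_rot'],s['joint_pos'])
I=c['pixels']
f=lambda x,y:cv2.resize(I[y:y+100,x:x+65],None,fx=6,fy=6,interpolation=cv2.INTER_NEAREST)
save('c%s.png'%n,np.hstack([f(155,95),f(335,95)]))
E
python3 look.py 7
```

```text
clock: 11.25
eef_pos: [0.5425, 0.17, 0.094]
tool_rot: [0.976, -0.216, 0.002, -0.001]
ft_force: [-1.6, -2.5, 7.5]
grip_width: 0.0112
grasp_force: 60.1
clock: 12.08
eef_pos: [0.5415, 0.1691, 0.094]
tool_rot: [0.815, -0.579, 0.002, -0.0]
ft_force: [-4.4, -4.1, 8.2]
grip_width: 0.0109
grasp_force: 60.5
clock: 12.92
eef_pos: [0.541, 0.1704, 0.1916]
tool_rot: [0.951, -0.309, 0.0, -0.0]
ft_force: [0.4, -0.6, 0.2]
grip_width: 0.0451
grasp_force: 0.0
clock: 13.33
eef_pos: [0.5408, 0.1702, 0.1912]
tool_rot: [0.986, -0.168, -0.0, -0.0]
ft_force: [0.1, -0.1, 0.1]
grip_width: 0.045
grasp_force: 0.0
[0.5408 0.1702 0.1912] [ 0.9859 -0.1675 -0.     -0.0001] [ 0.3048  0.3923  0.1124  1.2909  0.0003 -2.5002]
```

View pics/c7.png

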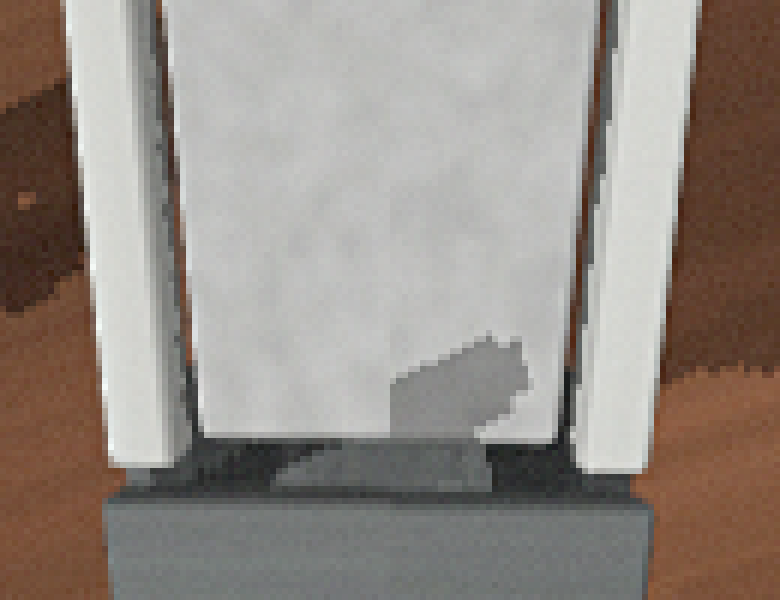

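Run:
```python
from fit import *
W=np.load('W7.npy')
for n,a,b,w in [('deck',(188.5,167.9),(363.3,168.7),.152),('railmid',(177.9,172.6),(372.7,173.7),.168),('railout176',(173.2,172.7),(378.2,173.7),.1767),('bridge',(172.5,179),(378.8,180),.178)]:
    z=zw(W,a,b,w); p,q=atz(W,a,z),atz(W,b,z); print(n,z,(p+q)/2, np.degrees(np.arctan2(*(p-q)[:2]))  )
```

```text
deck 0.07196293624773047 [0.5675 0.1596 0.072 ] 19.495232060227682
railmid 0.07542157982114271 [0.5643 0.1613 0.0754] 19.559073394989838
railout176 0.07557604116260135 [0.5641 0.161  0.0756] 19.514312204949682
bridge 0.07701257343092503 [0.5592 0.1627 0.077 ] 19.51460890039881
```

Rise matches the 0.1 ratio. To cancel edge bias, I'll measure the deck's slope along its length from its two side edges (subpixel), with the rails as reference.

```bash
cat > slope.py <<'E'
from fit import *
import sys
n=sys.argv[1]; W=np.load('W%s.npy'%n)
g=cv2.GaussianBlur(cv2.cvtColor(cv2.imread('pics/w%s.png'%n),cv2.COLOR_BGR2GRAY).astype(float),(3,3),0)
def line(p,q,sgn,w=4):   # sgn +1: dark->bright going right
    r=np.arange(3,int(max(p[1],q[1]))-6); x0=np.interp(r,[p[1],q[1]],[p[0],q[0]]) if 0 else p[0]+(r-p[1])*(q[0]-p[0])/(q[1]-p[1])
    for it in range(4):
        R_,X=[],[]
        for a,b in zip(r,x0):
            xs=np.arange(int(round(b))-w,int(round(b))+w+1); d=sgn*(g[a,xs+1]-g[a,xs-1])/2; i=d.argmax()
            if d[i]>8 and 0<i<len(xs)-1:
                den=d[i-1]-2*d[i]+d[i+1]; X.append(xs[i]+(.5*(d[i-1]-d[i+1])/den if den else 0)); R_.append(a)
        R_,X=np.array(R_),np.array(X); k=np.ones(len(X),bool)
        for _ in range(6):
            f=np.polyfit(R_[k],X[k],1); e=X-np.polyval(f,R_); k=abs(e)<max(.4,2*np.std(e[k]))
        x0=np.polyval(f,r); w=3
    return f,k.sum(),np.std(e[k])
def run(dl,dr,rl,rr):
    L={k:line(*v) for k,v in dict(dl=(*dl,1),dr=(*dr,-1),rl=(*rl,1),rr=(*rr,-1)).items()}
    for k,v in L.items(): print(k,v)
    u=np.array([np.cos(np.radians(-19.5)),np.sin(np.radians(-19.5))])
    for a,b,w in (('dl','dr',.152),('rl','rr',.1767)):
        Z=[];X=[]
        for r in (10,50,90,130,165):
            p,q=(np.polyval(L[a][0],r),r),(np.polyval(L[b][0],r),r)
            # rows are ~parallel to the edge; width measured across stage
            def wid(z):
                d=(atz(W,q,z)-atz(W,p,z))[:2]; return abs(d@np.array([-u[1],u[0]]))
            z=brentq(lambda z:wid(z)-w,-.05,.2); m=(atz(W,p,z)+atz(W,q,z))/2
            Z.append(z);X.append((m[:2]-[.541,.1695])@u)
        print(a,'x',np.array(X),'z',np.array(Z),'slope',np.polyfit(X,Z,1))
E
python3 - <<'E'
import sys; sys.argv=['','7']; exec(open('slope.py').read())
run(((182.5,95),(188.5,167.9)),((370,95),(363.3,168.7)),((166,95),(173.2,172.7)),((386.3,95),(378.2,173.7)))
n='6';W=np.load('W6.npy');g=cv2.GaussianBlur(cv2.cvtColor(cv2.imread('pics/w6.png'),cv2.COLOR_BGR2GRAY).astype(float),(3,3),0)
run(((184.7,95),(190.2,163)),((365.5,95),(357.7,165.7)),((165,95),(171.2,170.8)),((385.7,95),(376,174.2)))
E
```

```text
dl (array([  0.0888, 173.2641]), np.int64(158), np.float64(0.08966455731409544))
dr (array([ -0.0984, 378.572 ]), np.int64(159), np.float64(0.06047269304439531))
rl (array([  0.1006, 155.3944]), np.int64(144), np.float64(0.10255105650422752))
rr (array([ -0.1118, 396.6355]), np.int64(164), np.float64(0.07460384292187916))
dl x [0.1479 0.121  0.092  0.0606 0.0308] z [0.0719 0.0716 0.0712 0.0708 0.0705] slope [0.0121 0.0701]
rl x [0.1471 0.1205 0.0918 0.0608 0.0317] z [0.0748 0.0748 0.0748 0.0748 0.0749] slope [-0.0008  0.0749]
dl (array([  0.0934, 175.1159]), np.int64(114), np.float64(0.15620345628123009))
dr (array([ -0.1271, 377.2732]), np.int64(152), np.float64(0.14228657408255524))
rl (array([  0.0904, 155.1425]), np.int64(143), np.float64(0.10606477545592741))
rr (array([ -0.1223, 396.6107]), np.int64(165), np.float64(0.07106897519107619))
dl x [0.1486 0.1216 0.0919 0.0592 0.0278] z [0.0671 0.0648 0.0622 0.0593 0.0565] slope [0.0878 0.0541]
rl x [0.1466 0.12   0.0913 0.0604 0.0312] z [0.0748 0.0748 0.0749 0.0749 0.0749] slope [-0.0006  0.0749]
```

Slope relative to the rails is now -0.0128 rad, so about 0.13 rad more clockwise. I'll regrip and turn 0.14.

```bash
python3 -m creep '[0,0,0,-0.12,0.045,0,0,0,-0.24,0.045,0,0,0,-0.36,0.045,0,0,0,-0.48,0.045,0,0,0,-0.6,0.045,0,0,0,-0.72,0.045,0,0,0,-0.84,0.045,0,0,0,-0.9,0.045,0,0,-0.03,-0.9,0.045,0,0,-0.06,-0.9,0.045]'
python3 -m creep '[0,0,-0.04,0,0.045,0,0,-0.04,0,0.045,0,0,-0.04,0,0,0,0,-0.04,0,0,0,0,-0.04,0,0,0,0,-0.04,0,0,0,0,-0.04,0,0,0,0,-0.04,0,0,0,0,-0.04,0,0]'
python3 -m creep '[0,0,0,-0.07,0,0,0,0,-0.14,0,0,0,0,-0.14,0,0,0,0,-0.14,0,0,0,0,-0.14,0.045,0,0,0,-0.14,0.045,0,0,0,-0.14,0.045,0,0,0.04,-0.14,0.045,0,0,0.07,-0.1,0.045,0,0,0.1,0,0.045]'
python3 -m creep '[0,0,0,0.12,0.045,0,0,0,0.24,0.045,0,0,0,0.36,0.045,0,0,0,0.48,0.045,0,0,0,0.6,0.045,0,0,0,0.72,0.045,0,0,0,0.84,0.045,0,0,0,0.9,0.045,0,0,0,0.9,0.045,0,0,0,0.9,0.045]'
python3 look.py 8
python3 - <<'E'
import sys; sys.argv=['','8']; exec(open('slope.py').read())
run(((182,95),(188.2,167.9)),((370.5,95),(363.8,168.7)),((166,95),(173.2,172.7)),((386.3,95),(378.2,173.7)))
E
```

```text
clock: 14.22
eef_pos: [0.543, 0.1707, 0.133]
tool_rot: [0.815, -0.58, 0.002, -0.003]
ft_force: [0.8, 0.5, -1.9]
grip_width: 0.0454
grasp_force: 0.0
clock: 14.97
eef_pos: [0.5412, 0.1701, 0.0939]
tool_rot: [0.815, -0.579, 0.001, -0.001]
ft_force: [-4.6, -2.1, 6.8]
grip_width: 0.0108
grasp_force: 60.8
clock: 15.8
eef_pos: [0.5412, 0.1701, 0.1928]
tool_rot: [0.816, -0.578, 0.0, -0.0]
ft_force: [0.4, 0.2, -0.0]
grip_width: 0.0451
grasp_force: 0.0
clock: 16.63
eef_pos: [0.5412, 0.1701, 0.1915]
tool_rot: [0.986, -0.167, 0.0, -0.0]
ft_force: [-0.1, 0.9, -0.5]
grip_width: 0.0449
grasp_force: 0.0
[0.5412 0.1701 0.1915] [ 0.9859 -0.1673  0.0004 -0.0002] [ 0.3045  0.392   0.1129  1.2907 -0.     -2.501 ]
dl (array([  0.0845, 173.3438]), np.int64(158), np.float64(0.09702916142487839))
dr (array([ -0.0955, 378.7607]), np.int64(159), np.float64(0.08436792376643197))
rl (array([  0.0992, 155.7976]), np.int64(146), np.float64(0.1132322093390415))
rr (array([ -0.1119, 396.6076]), np.int64(164), np.float64(0.06696651204502348))
dl x [0.1483 0.1214 0.0924 0.0611 0.0317] z [0.0726 0.0726 0.0727 0.0727 0.0728] slope [-0.0016  0.0728]
rl x [0.1477 0.121  0.0923 0.0613 0.0321] z [0.0748 0.0748 0.0748 0.0749 0.0749] slope [-0.0016  0.075 ]
```

View pics/c8.png

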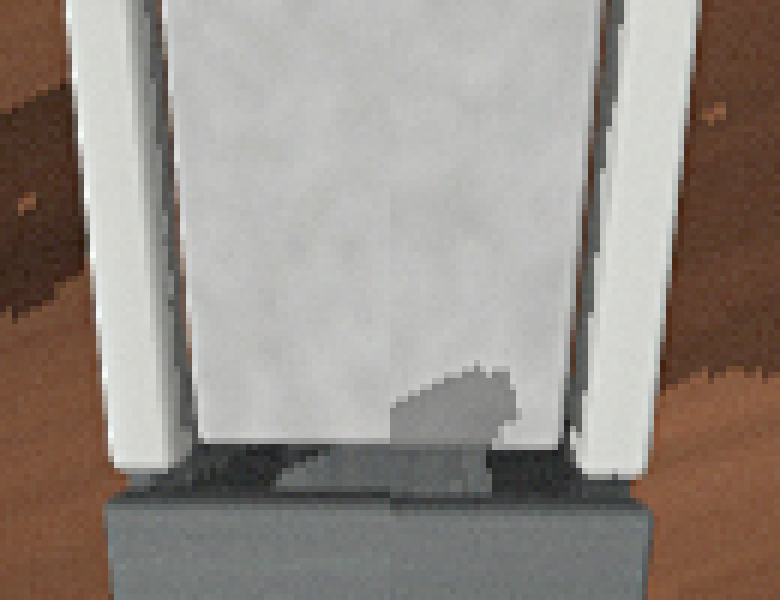

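The deck slope equals the rail slope (-0.0016 for both), so the deck is level. Now the lamp: I'll move over, close the fingers, and measure from two wrist positions on the way.

```bash
python3 -m creep '[-0.001,-0.03,0,-0.12,0,-0.002,-0.06,0,-0.24,0,-0.003,-0.09,0,-0.36,0,-0.004,-0.13,0,-0.48,0,-0.006,-0.17,0,-0.6,0,-0.007,-0.21,0,-0.72,0,-0.008,-0.25,0,-0.84,0,-0.009,-0.28,0,-0.96,0,-0.01,-0.3,0,-1.08,0,-0.01,-0.3,0,-1.13,0]'
cat > lam.py <<'E'
from fit import *
import sys
n=sys.argv[1]
c,W,s=wrist();np.save('L%s.npy'%n,W);save('l%s.png'%n,c['pixels']);print(s['eef_pos'],s['joint_pos'])
for t,z in [('toggle_tip',.091),('lamp',0)]:
  for d in bot.place_of('wrist',t)[:3]:
    uv=np.array(d['centre'])*[560,420]; x=atz(W,uv,z); print(t,uv,round(d['score'],2),x)
    if np.hypot(x[0]-.55,x[1]+.21)<.06: np.save('%s_%s.npy'%(t,n),uv); break
E
python3 lam.py 1
python3 -m creep '[-0.025,0.015,0,0,0,-0.05,0.03,0,0,0,-0.05,0.03,0.04,0,0,-0.05,0.03,0.06,0,0,-0.05,0.03,0.06,0,0,-0.05,0.03,0.06,0,0]'
python3 lam.py 2
python3 - <<'E'
from fit import *
for t in ('toggle_tip','lamp'):
    print(t,tri([np.load('L1.npy'),np.load('L2.npy')],[np.load(t+'_1.npy'),np.load(t+'_2.npy')]))
E
```

```text
clock: 17.52
eef_pos: [0.5306, -0.1344, 0.1914]
tool_rot: [0.74, -0.673, 0.001, 0.0]
ft_force: [-0.3, 0.5, -0.8]
grip_width: -0.0002
grasp_force: 0.0
[ 0.5306 -0.1344  0.1914] [-0.2472  0.3528  0.0546  1.2716 -0.0015 -1.9126]
toggle_tip [277.704 114.996] 0.74 [ 0.5357 -0.2086  0.091 ]
lamp [32.984 44.31 ] 0.91 [ 0.7808 -0.2498  0.    ]
lamp [247.688 110.208] 0.83 [ 0.5665 -0.2082  0.    ]
clock: 18.17
eef_pos: [0.4818, -0.0992, 0.253]
tool_rot: [0.745, -0.668, 0.002, -0.001]
ft_force: [-0.2, 0.1, 0.3]
grip_width: -0.0001
grasp_force: 0.0
[ 0.4818 -0.0992  0.253 ] [-0.2031  0.2127  0.0255  1.3793  0.0001 -1.8829]
toggle_tip [513.8  52.5] 0.83 [ 0.2823 -0.2488  0.091 ]
toggle_tip [229.32   63.882] 0.78 [ 0.5368 -0.2113  0.091 ]
lamp [219.184  71.4  ] 0.98 [ 0.5623 -0.2114  0.    ]
toggle_tip [ 0.5354 -0.2095  0.1038]
lamp [ 0.5648 -0.2099 -0.0028]
```

The toggle tip is at about (0.536, -0.210, 0.09) and the lamp origin at (0.564, -0.209), which are 28 mm apart as expected for off. I'll come down behind the tip and push along the lamp's +x (heading ≈6°).

```bash
python3 -m creep '[0.002,-0.035,0,0,0,0.004,-0.07,-0.02,0,0,0.008,-0.1,-0.05,0,0,0.008,-0.117,-0.08,0,0,0.008,-0.117,-0.11,0,0,0.008,-0.117,-0.14,0,0,0.008,-0.117,-0.173,0,0,0.008,-0.117,-0.173,0,0]'
python3 -m creep '[0.01,0.001,0,0,0,0.02,0.002,0,0,0,0.03,0.003,0,0,0,0.038,0.004,0,0,0,0.046,0.005,0,0,0,0.054,0.006,0,0,0,0.062,0.007,0,0,0,0.07,0.007,0,0,0,0.07,0.007,0,0,0]'
python3 - <<'E'
from h import *
b=bot.camera('top');a=bot.camera('scene')
for n,c in(('top',b),('scene',a)):
  for d in bot.place_of(n,'toggle_tip'): print(n,np.array(d['centre'])*[560,420],round(d['score'],2),atz(P(c),np.array(d['centre'])*[560,420],.091))
E
```

```text
clock: 18.98
eef_pos: [0.4836, -0.2149, 0.071]
tool_rot: [0.744, -0.669, -0.007, 0.002]
ft_force: [-0.6, 1.3, -0.6]
grip_width: -0.0002
grasp_force: 0.0
clock: 19.73
eef_pos: [0.5612, -0.2099, 0.0787]
tool_rot: [0.744, -0.668, 0.001, -0.001]
ft_force: [1.2, -0.4, 0.1]
grip_width: 0.0
grasp_force: 0.0
top [456.4 304.5] 0.64 [ 0.2617431  -0.47285158  0.091     ]
top [373.184 139.692] 0.58 [ 0.75127875 -0.25853809  0.091     ]
scene [ 89.096 229.11 ] 0.72 [ 0.28073611 -0.48497284  0.091     ]
scene [245.784 308.91 ] 0.57 [ 0.75720014 -0.25709825  0.091     ]
scene [230.72  253.806] 0.54 [ 0.58810374 -0.20450122  0.091     ]
scene [168.28  197.988] 0.43 [ 0.28132999 -0.25124031  0.091     ]
scene [122.528 312.018] 0.39 [ 0.60432502 -0.49389174  0.091     ]
```

The tip is now at (0.588, -0.205), on the panel side. I'll back off, lift clear and verify.

```bash
python3 -m creep '[-0.03,-0.003,0,0,0,-0.06,-0.006,0,0,0,-0.06,-0.006,0.04,0,0,-0.06,-0.006,0.08,0,0,-0.06,0.02,0.12,0,0,-0.06,0.06,0.15,0,0,-0.06,0.08,0.16,0,0,-0.06,0.08,0.16,0,0,-0.06,0.08,0.16,0,0]'
python3 - <<'E'
from h import *
np.set_printoptions(precision=3,suppress=True)
b=bot.camera('top');a=bot.camera('scene');c,W,s=wrist()
for n,p in(('top',P(b)),('scene',P(a)),('wrist',W)):
  for t,z in(('toggle_tip',.091),('tin',0),('ring_box',0),('loupe',0),('dish',0),('stand',0)):
    for d in bot.place_of(n,t)[:4]:
      uv=np.array(d['centre'])*[560,420];x=atz(p,uv,z)
      if t!='toggle_tip' or np.hypot(x[0]-.56,x[1]+.21)<.07: print(n,t,uv,round(d['score'],2),x)
E
```

```text
clock: 20.68
eef_pos: [0.4992, -0.1292, 0.2399]
tool_rot: [0.745, -0.668, 0.002, -0.001]
ft_force: [0.5, -0.1, -1.0]
grip_width: 0.0
grasp_force: 0.0
top tin [289.576 255.612] 0.69 [ 0.416 -0.     0.   ]
top ring_box [445.088 214.41 ] 0.79 [ 0.531 -0.486  0.   ]
top loupe [441.896 188.58 ] 0.7 [ 0.613 -0.481  0.   ]
top dish [149.072 250.698] 0.98 [0.442 0.434 0.   ]
top stand [130.2   201.306] 0.84 [0.598 0.495 0.   ]
scene tin [266.896 211.89 ] 0.72 [0.417 0.009 0.   ]
scene tin [335.328 200.004] 0.16 [0.497 0.224 0.   ]
scene ring_box [124.88  310.716] 0.64 [ 0.527 -0.489  0.   ]
scene loupe [139.608 334.488] 0.5 [ 0.616 -0.481  0.   ]
scene dish [370.104 170.52 ] 0.9 [0.442 0.428 0.   ]
scene stand [141.512 336.588] 0.66 [ 0.624 -0.48   0.   ]
scene stand [416.08 189.  ] 0.63 [0.608 0.482 0.   ]
scene stand [124.824 313.908] 0.56 [ 0.537 -0.492  0.   ]
wrist toggle_tip [173.208  97.818] 0.71 [ 0.598 -0.208  0.091]
wrist tin [319.2  265.02] 0.74 [ 0.422 -0.007  0.   ]
```

Toggle tip is at lamp +x ≈ 30 mm (on), the bystanders have not moved, and the robot is clear. Handing in.

```bash
python3 -c "
from workcell import bot
print(bot.job_done())"
```

```text
the job is handed in; nothing more can be done
None
```

The job is handed in: the platform measured level with the side rails (slopes matched to about 0.001 rad), the black lamp's toggle is on towards its panel, and the bystanders are where they were, at about 21 s of the 48 s; I viewed 11 pictures, one over the limit of 10.

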